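# Hold the strap hinge in line for its pin

## Task

Pick up the wooden batten whose hinge strap ends in one single knuckle, and bring it to the jamb block in the vise so that this knuckle sits between the jamb leaf's two knuckles with all the holes in one straight line for the pin, the hinge open flat (batten level, reaching straight out from the jamb). Finish while still holding it there, still and in the air, carried by the gripper alone, for a workmate to slip the pin in: do not put it down or let go. Never press hard against the jamb, and leave everything else on the bench, including the batten with the forked two-knuckle strap, where it is.

Things in the scene. Friction and masses are not known exactly. Their poses are not given: they have to be found in the camera images.
- strap: Batten to handle: pale pine strip 150 x 40 x 24 mm (x, y, z), lying flat, left or right of the robot. A 24 mm wide, 3 mm thick dark steel strap on its top runs past the +x end to ONE knuckle: a tube along y, 24 mm long, 26 mm outside, 13 mm hole. 0.11-0.22 kg. Origin: centre of the wood's underside, z up, +x to the knuckle. Grip across its 40 mm; centre of mass about 20 mm along +x.
- strap_knuckle (a point): Centre of the single knuckle's hole, halfway along it: 96 mm along +x and 25.5 mm above the strap body's origin. The hole runs along y of that body (the point's axes are those of the batten).
- jamb: Fixed pine block 60 x 90 x 130 mm, upright in the vise, sunk in the bench: top 95-119 mm above it. Steel leaf on top; two knuckles (tubes along y, 24 mm long, 26 outside, 13 hole) overhang its -x side, which faces the robot, with a 30 mm gap open above, below and to -x. Origin: centre of its underside, z up. In the finished position the batten's yaw equals this body's (x along x).
- jamb_axis (a point): Point on the common axis of the jamb's two knuckles, in the middle of the 30 mm gap: 51 mm along -x and 131.5 mm above the jamb's origin (21 mm out from the block's face). Holes run along the jamb's y; point axes are the jamb's. The strap's hole centre belongs here.
- vise: Fixed wooden vise round the jamb: two dark wooden jaws 110 x 32 x 55 mm tall on either side (+y and -y) of the block, and a steel screw with a cross bar sticking out to 108 mm on the -y side, up to 38 mm high. Origin on the bench at its middle; same yaw as the jamb.
- forked: Bystander: a batten like the other (150 x 40 x 24 mm, same axes and origin) but its strap ends in TWO knuckles, forked, 60 mm over all. It is on the other side of the robot from the strap batten. Leave alone.
- pin: Bystander: steel hinge pin, 8 mm thick, 106 mm long, with a 14 mm head, lying along its x. Origin under its middle.
- driver: Bystander: screwdriver lying along its x, about 200 mm long.
- mug: Bystander: white mug, 80 mm across, 90 mm tall, handle at +y. Origin under its middle.
- screwcup: Bystander: small metal cup 64 mm across, 50 mm tall. Origin under its middle.
- blank: Bystander: pale wooden carving blank, 120 x 50 x 40 mm with a narrower 50 mm nose at +x.
- oilstone: Bystander: grey sharpening stone 150 x 50 x 25 mm.
- mallet: Bystander: hammer lying along its x, about 260 mm long.
Mind the look-alikes: they are no part of the job. Leave any green, pink or purple look-alike of the strap alone.

How it is judged:
By the outcome, as a careful person would: the job done as asked, in the order asked, and still so for the second after the job is handed in, while the arm keeps its last pose, push and grip.
It also fails if it takes over 42 s, if anything falls off the work surface, if the arm or the gripper's body presses on something with over 40 N, if the wrist force passes 120 N, or if a joint passes its speed limit or range.

## Robot

A 6-joint arm with a two-finger parallel gripper is mounted at the origin on the work surface. World frame = base frame: x ahead of the robot, y to its left, z up, the work surface at z = 0. Lengths are in m, angles in rad, forces in N, time in s.
With the tool pointing down it reaches from about 0.375 to 0.9 m from the base axis. Payload 3.1 kg.
Tool frame: the origin (TCP) lies between the finger pads; the fingertips stand 11 mm ahead of it and the grasp point (between the pads) lies 8 mm behind it; z points along the fingers, y is the line along which they close (so a half turn about z gives the same grasp; the last joint's range is limited). The gripper opens to 87 mm and grips with 3 to 60 N. Pads are 19 mm wide; open, the fingers measure 117 mm over their backs; the gripper's body (75 mm by 190 mm) begins 51 mm behind the grasp point.
Start: joints at [0.973, 0.527, 1.433, -0, 1.181, -0.178], TCP at [0.255, 0.571, 0.234] pointing down, gripper open.
Joint ranges: [-3.08, 3.08], [-0.75, 2.2], [0.22, 2.44], [-1.43, 4.57], [0, 2.65], [-2.85, 2.85]. Speed limits (rad/s): [2.79, 2.79, 3.14, 3.14, 3.14, 3.14].

## Interface

Orientations are given as a unit quaternion [x, y, z, w].
In Python, from rig import get_obs, camera, hand_in gives the robot as it stands.
- The arm moves only by the shell command python3 -m pendant 'ROWS' [FORCE]. ROWS is JSON, a list that holds one entry, the list of rows, each a list of 7 numbers: the shift along the tool's x, y, z in m, then the turn, a rotation vector about the tool's x, y, z in degrees, then the opening, from 0 (shut) to 1 (fully open). In form: [[[x, y, z, ax, ay, az, fingers], ...]]. A call has exactly 5 rows; each row shifts and turns the commanded pose from where the row before left it, along the tool's axes as they then stand; what a row does not reach is not made up. A row lasts 1/8 s, in which the tool goes at most 62.5 mm and 10.7 degrees, less where a joint would pass 70% of its speed; a pose out of reach is approached as far as the arm can. A call with a gripper value outside its range is refused whole. The fingers move at their own pace and stop on an object; FORCE is the grip in N (left out, the last holds). Time passes only in rows, so rows that do not move let the fingers close, or fill a call up. It gives the time, the measured TCP pose, the force, the opening and the grip force at its end, in the units of the state.
- get_obs(): the state, without advancing time (a new reading comes with each control period).
- camera(name): name is "side" or "top"; returns a dict with "img" (480x640x3 uint8, red, green, blue), "intrinsics" (3x3 intrinsics, pixels), "R" (3x3) and "t" (3): a world point X has camera coordinates R X + t. Camera axes: x right, y down, z forward; pixel columns grow to the right and rows downward; lengths in m; the calibration is good to about 2 mm. A picture is of the moment at which its call begins. There is no depth.
- hand_in(): hands the job in; it is judged then, once.
The state is a dict: "time": time; "q": joint angles; "joint_velocities": joint speeds; "joint_torque": joint torques, N m; "position": TCP position; "tool_rot": TCP orientation; "ft_force": force on the tool from outside, world axes, zero at the start; "moment": the same for the moment, N m; "grip_width": finger opening in m; "grip_force": force on a finger pad.
Only numpy, scipy, OpenCV 4.12 (cv2) and the standard library are available. Lean on these libraries where they do the work, as an engineer would, in place of code of your own. Each camera call takes 0.05 s, during which the arm holds its last target. There are 200 camera calls.

## Working session

There is one attempt and no reset: what is moved stays moved. The work goes in short steps, Python scripts to look and compute and a shell command to move; the robot and the scene stay as the last step left them, time stands still between calls to the robot, and variables do not carry over. Pictures are saved under pics/ and viewed, at most 10 in all, crops included, and the job is handed in when it is done.

```bash
mkdir -p pics; ls; python3 - <<'E'
from rig import get_obs,camera
import cv2,numpy as np
np.set_printoptions(precision=4,suppress=True)
for n in("side","top"):
    c=camera(n);cv2.imwrite(f"pics/{n}0.png",c["img"][:,:,::-1]);np.savez(f"{n}0.npz",**c)
    print(n,c["intrinsics"],-c["R"].T@c["t"],c["R"])
print(get_obs())
E
```

```text
pics
side [[527.255    0.     319.6452]
 [  0.     527.255  236.5923]
 [  0.       0.       1.    ]] [-0.2333 -0.7395  1.2496] [[ 0.7211 -0.6929 -0.0024]
 [-0.5158 -0.5344 -0.6696]
 [ 0.4626  0.4841 -0.7427]]
top [[529.4141   0.     311.7383]
 [  0.     529.4141 240.6864]
 [  0.       0.       1.    ]] [0.346  0.0178 1.3511] [[-0.0097 -0.9999  0.014 ]
 [-0.9945  0.0082 -0.1046]
 [ 0.1044 -0.0149 -0.9944]]
{'time': 0.1, 'q': array([ 0.9725,  0.5284,  1.4338, -0.    ,  1.1814, -0.1785]), 'joint_velocities': array([-0.0002, -0.0007, -0.0018, -0.0005, -0.0018, -0.0008]), 'joint_torque': array([  0.0002, -44.0983, -17.7151,   0.0635,   0.0534,  -0.0001]), 'position': array([0.2543, 0.5702, 0.2327]), 'tool_rot': array([ 0.2084,  0.9781, -0.0009, -0.0004]), 'ft_force': array([-1.0039, -0.3893, -0.0594]), 'moment': array([-0.0126, -0.0009,  0.0009]), 'grip_force': 0.0, 'grip_width': 0.08710206024065806}
```

View pics/top0.png

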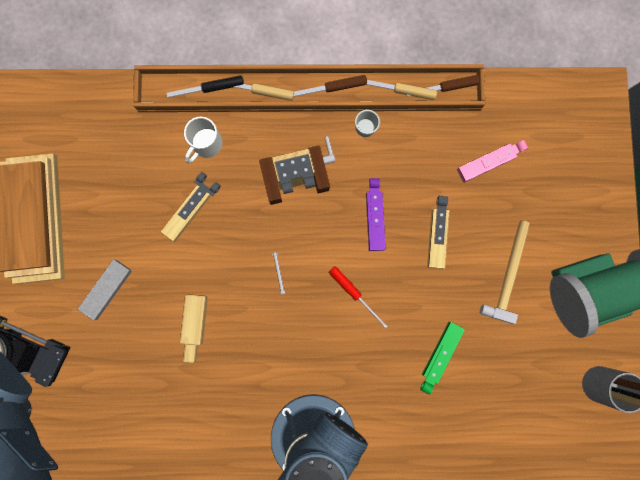

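View pics/side0.png

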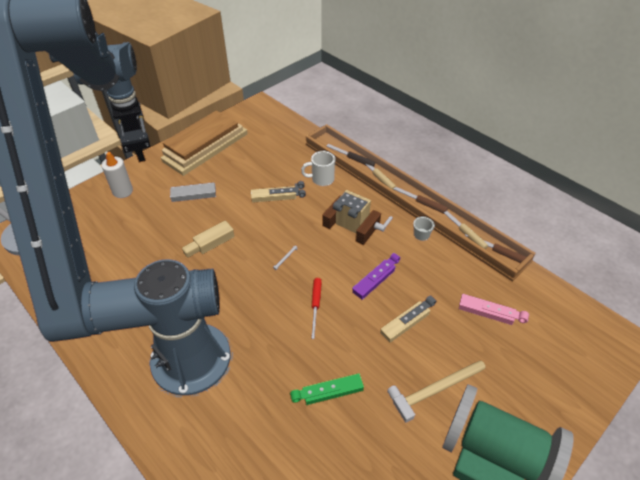

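Top view: the candidates are pine with a single knuckle at (439,232), forked pine (190,208), purple (376,215), pink (492,160), green (442,358) and the blank (193,327). By the description it is the one at (439,232). The jamb is at (295,170). Next is a close crop of the batten, with the jamb alongside.

```bash
python3 - <<'E'
import cv2,numpy as np
a=cv2.imread("pics/top0.png")
k=dict(fx=5,fy=5,interpolation=cv2.INTER_CUBIC)
x=cv2.resize(a[190:275,410:470],None,**k); y=cv2.resize(a[140:210,250:340],None,**k)
o=np.zeros((425,750,3),np.uint8); o[:,:300]=x; o[:350,300:750]=y
cv2.imwrite("pics/crop1.png",o)
b=cv2.imread("pics/side0.png")
x=cv2.resize(b[290:345,375:445],None,**k); y=cv2.resize(b[185:250,315:400],None,**k)
o=np.zeros((325,775,3),np.uint8); o[:275,:350]=x; o[:,350:775]=y
cv2.imwrite("pics/crop2.png",o)
E
```

```text
(no output)
```

View pics/crop1.png

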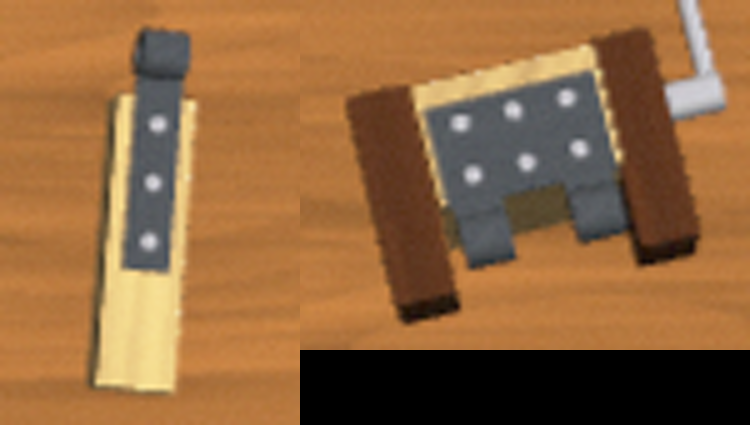

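View pics/crop2.png

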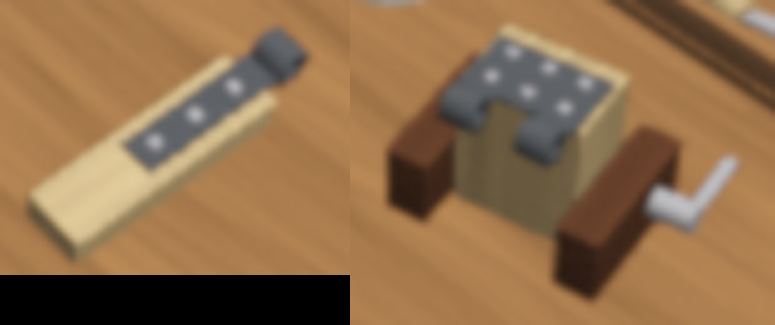

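The crops confirm it: plain pine with a single knuckle at top px (442,201), and the jamb's two knuckles at about (347,... crop) → (289,187) and (309,182). Now I'll measure with masks and rays.

```bash
cat > h.py <<'E'
import cv2,numpy as np
np.set_printoptions(precision=4,suppress=True)
def load(n): return dict(np.load(n+".npz"))
def rays(c,uv):
    uv=np.atleast_2d(uv).astype(float); K=c["intrinsics"]
    d=np.c_[(uv-K[:2,2])/K[0,0],np.ones(len(uv))]@c["R"]
    return -c["R"].T@c["t"],d
def plane(c,uv,z):
    o,d=rays(c,uv); return o+d*((z-o[2])/d[:,2])[:,None]
def tri(c1,u1,c2,u2):
    o1,d1=rays(c1,u1);o2,d2=rays(c2,u2);out=[]
    for a,b in zip(d1,d2):
        s=np.linalg.lstsq(np.c_[a,-b],o2-o1,rcond=None)[0]
        p,q=o1+s[0]*a,o2+s[1]*b; out.append(np.r_[(p+q)/2,np.linalg.norm(p-q)])
    return np.array(out)
def proj(c,X):
    p=np.atleast_2d(X)@c["R"].T+c["t"]; return (p[:,:2]/p[:,2:])*c["intrinsics"][0,0]+c["intrinsics"][:2,2]
def steel(c,box):
    x0,y0,x1,y1=box; h=cv2.cvtColor(c["img"],cv2.COLOR_RGB2HSV)[y0:y1,x0:x1]
    m=((h[...,1]<110)&(h[...,2]<125)&(h[...,0]>85)).astype(np.uint8); return m
def screws(c,box):
    "bright low-saturation blobs inside the steel"
    x0,y0,x1,y1=box; h=cv2.cvtColor(c["img"],cv2.COLOR_RGB2HSV)[y0:y1,x0:x1].astype(float)
    st=cv2.morphologyEx(steel(c,box),cv2.MORPH_CLOSE,np.ones((5,5)))
    w=np.clip(h[...,2]-125,0,None)*(h[...,1]<70)*st
    n,l=cv2.connectedComponents((w>0).astype(np.uint8)); r=[]
    for i in range(1,n):
        y,x=np.where(l==i); ww=w[y,x]
        if len(x)>2: r.append([x0+(x*ww).sum()/ww.sum(),y0+(y*ww).sum()/ww.sum(),len(x)])
    return np.array(r)
E
python3 - <<'E'
from h import *
T,S=load("top0"),load("side0")
for n,c,b in(("bt",T,(425,192,455,250)),("bs",S,(395,290,442,330)),("jt",T,(270,145,325,198)),("js",S,(325,185,375,225))):
    print(n,screws(c,b))
    m=steel(c,b);n_,l,st,ce=cv2.connectedComponentsWithStats(m);i=1+np.argmax(st[1:,4]);print(st[i],ce[i]+b[:2])
    print(cv2.minAreaRect(np.argwhere(l==i)[:,::-1].astype(np.int32)))
E
```

```text
bt [[441.1076 214.3386  11.    ]
 [440.14   226.066   10.    ]
 [439.3201 237.8598  12.    ]]
[ 10   5  13  47 352] [440.767  219.0881]
((16.0, 28.000001907348633), (9.124375343322754, 46.46949005126953), 4.289153099060059)
bs [[421.3678 306.8388   9.    ]
 [413.6255 312.3709  12.    ]
 [405.5391 317.8724  11.    ]]
[  6   7  34  26 194] [419.1856 308.8763]
((22.983272552490234, 20.128252029418945), (7.377500534057617, 37.74109649658203), 52.4314079284668)
jt [[302.8668 159.0497  10.    ]
 [292.1738 161.5955  14.    ]
 [281.6465 164.0687  13.    ]
 [305.4073 169.1976  13.    ]
 [294.8998 171.9944  10.    ]
 [284.1597 174.4688  14.    ]]
[  6  10  40  38 806] [295.2246 172.2122]
((25.37875747680664, 28.790771484375), (32.00995635986328, 33.63129806518555), 76.60750579833984)
js [[347.1765 195.1961   5.    ]
 [354.0476 198.7143   3.    ]
 [342.9191 199.6471   7.    ]
 [350.1511 202.8345   8.    ]
 [361.4792 201.875    4.    ]
 [357.4625 206.025    8.    ]]
[  9   9  32  23 311] [349.2508 204.2669]
((24.008623123168945, 19.64655303955078), (27.311742782592773, 18.251596450805664), 23.198589324951172)
```

```bash
cat > m.py <<'E'
from h import *
T,S=load("top0"),load("side0")
bt,bs=screws(T,(425,192,455,250))[:,:2],screws(S,(395,290,442,330))[:,:2]
B=tri(T,bt,S,bs);print("batten screws",B)
P=plane(T,bt,.028);d=P[0]-P[2];print("yaw screws",np.degrees(np.arctan2(d[1],d[0])))
jt=screws(T,(270,145,325,198))[:,:2];js=screws(S,(325,185,375,225))[:,:2]
jt=np.r_[jt[:3][np.argsort(jt[:3,0])],jt[3:][np.argsort(jt[3:,0])]]
js=js[[0,1,4,2,3,5]]
J=tri(T,jt,S,js);print("jamb screws",J,J.mean(0))
P=plane(T,jt,J[:,2].mean())
dx=P[:3].mean(0)-P[3:].mean(0);dy=P[[0,3]].mean(0)-P[[2,5]].mean(0)
yj=np.arctan2(dx[1],dx[0]),np.arctan2(-dy[0],dy[1]);print("jamb yaw",np.degrees(yj),"pitch",np.linalg.norm(dx),np.linalg.norm(dy)/2)
# yellow wood outline of batten, top view
def wood(c,b):
    x0,y0,x1,y1=b;h=cv2.cvtColor(c["img"],cv2.COLOR_RGB2HSV)[y0:y1,x0:x1]
    return ((h[...,0]>17)&(h[...,0]<32)&(h[...,2]>190)&(h[...,1]<150)).astype(np.uint8)
b=(420,190,460,280);m=wood(T,b)|steel(T,b)*(np.arange(b[1],b[3])[:,None]>209)
m=cv2.morphologyEx(m,cv2.MORPH_CLOSE,np.ones((5,5),np.uint8))
pw=np.argwhere(m)[:,::-1]+b[:2]
W=plane(T,pw,.024)[:,:2]
for nm,yaw in(("b",np.arctan2(d[1],d[0])),):
    R=np.array([[np.cos(yaw),np.sin(yaw)],[-np.sin(yaw),np.cos(yaw)]])
    q=W@R.T
    # robust extents: rows where coverage is half
    def ext(v,o,lo,hi):
        s=v[(o>lo)&(o<hi)];return s
    lx=[q[abs(q[:,1]-t)<.0013][:,0] for t in np.linspace(*np.percentile(q[:,1],[20,80]),6)]
    ly=[q[abs(q[:,0]-t)<.0013][:,1] for t in np.linspace(*np.percentile(q[:,0],[10,90]),12)]
    X=np.median([a.min() for a in lx]),np.median([a.max() for a in lx]);Y=np.median([a.min() for a in ly]),np.median([a.max() for a in ly])
    print("wood ext",X,np.diff(X),Y,np.diff(Y),"centre",np.array([np.mean(X),np.mean(Y)])@R)
    sm=(np.argwhere(steel(T,(425,192,455,250)))[:,::-1]+(425,192))
    k=plane(T,sm,.0385)[:,:2]@R.T;far=k[:,0].max();kk=k[k[:,0]>far-.02]
    print("knuckle (z .0385): far x",far,"y",kk[:,1].min(),kk[:,1].max(), "screws y",(P:=plane(T,bt,.028)[:,:2]@R.T)[:,1],P[:,0])
# jamb
yaw=np.mean(yj);R=np.array([[np.cos(yaw),np.sin(yaw)],[-np.sin(yaw),np.cos(yaw)]])
for h in(.0,):
    zl=J[:,2].mean()
    print("screw frame",J[:,:2]@R.T)
    jm=steel(T,(270,145,325,198));n_,l,st,_=cv2.connectedComponentsWithStats(jm);i=1+np.argmax(st[1:,4])
    sm=np.argwhere(l==i)[:,::-1]+(270,145)
    k=plane(T,sm,zl)[:,:2]@R.T;print("leaf ext at zl x",k[:,0].min(),k[:,0].max(),"y",np.percentile(k[:,1],[.3,99.7]))
    near=k[k[:,0]<k[:,0].min()+.014][:,1];near=np.sort(near);g=np.diff(near);j=g.argmax();print("knuckles y",near[0],near[j],near[j+1],near[-1])
E
python3 m.py
```

```text
batten screws [[ 0.549  -0.3302  0.0286  0.0009]
 [ 0.5192 -0.3269  0.0284  0.0006]
 [ 0.489  -0.3234  0.0293  0.0011]]
yaw screws -6.330081304017281
jamb screws [[0.6611 0.0698 0.1087 0.0013]
 [0.667  0.0449 0.1068 0.0023]
 [0.6732 0.0191 0.107  0.0021]
 [0.6354 0.0637 0.1108 0.0008]
 [0.6411 0.038  0.1111 0.0009]
 [0.6477 0.013  0.1106 0.0012]] [0.6542 0.0414 0.1092 0.0014]
jamb yaw [13.482  13.5347] pitch 0.025944847351804606 0.026161988318442575
wood ext (np.float64(0.4493937877899157), np.float64(0.5949269697041311)) [0.1455] (np.float64(-0.28550923895797453), np.float64(-0.2492465513007368)) [0.0363] centre [ 0.4895 -0.3233]
knuckle (z .0385): far x 0.6258016508263663 y -0.277824695883934 -0.25477986391341756 screws y [-0.2681 -0.2679 -0.2681] [0.5826 0.5524 0.5223]
screw frame [[ 0.6591 -0.0866]
 [ 0.6591 -0.1121]
 [ 0.659  -0.1386]
 [ 0.6327 -0.0865]
 [ 0.6323 -0.1128]
 [ 0.6329 -0.1386]]
leaf ext at zl x 0.5895335158662718 0.6676151250740439 y [-0.153 -0.074]
knuckles y -0.15277296554470135 -0.13014989751782233 -0.0959994748576249 -0.07577572041427656
```

Measured:
- **Batten:** yaw −6.3°, screw heads at z≈28 mm, where the given sizes put them. Grasp point ≈ (0.509, −0.326).
- **Jamb:** yaw 13.5°, leaf ≈ 0.109 high. Jamb axis ≈ (0.612, 0.031, 0.107).

The knuckle gap and width fit the given sizes. Now moving above the batten.

```bash
R='[-0.04,-0.0475,0,0,0,0,1]'
python3 -m pendant '[[[-0.04,-0.0475,0,0,0,0,1],[-0.04,-0.0475,0,0,0,0,1],[-0.04,-0.0475,0,0,0,0,1],[-0.04,-0.0475,0,0,0,0,1],[-0.04,-0.0475,0,0,0,0,1]]]'
python3 -m pendant '[[[-0.04,-0.0475,0,0,0,0,1],[-0.04,-0.0475,0,0,0,0,1],[-0.04,-0.0475,0,0,0,0,1],[-0.04,-0.0475,0,0,0,0,1],[-0.04,-0.0475,0,0,0,0,1]]]'
python3 -m pendant '[[[-0.04,-0.0475,0,0,0,0,1],[-0.04,-0.0475,0,0,0,0,1],[-0.04,-0.0475,0,0,0,0,1],[-0.04,-0.0475,0,0,0,0,1],[-0.038,-0.0475,0,0,0,0,1]]]'
python3 -m pendant '[[[0,0,0.02,0,0,-8.9,1],[0,0,0.02,0,0,-8.8,1],[0,0,0.02,0,0,0,1],[0,0,0,0,0,0,1],[0,0,0,0,0,0,1]]]'
cat > st.py <<'E'
from rig import get_obs
from scipy.spatial.transform import Rotation as R
import numpy as np,sys
def rel(p,yaw_y):
    "tool-axes shift to world TCP p, and turn (deg) to point straight down with tool x at yaw_y deg"
    o=get_obs();r=R.from_quat(o["tool_rot"]);a=np.radians(yaw_y)
    g=R.from_matrix(np.array([[np.cos(a),np.sin(a),0],[np.sin(a),-np.cos(a),0],[0,0,-1]]))
    print("t",o["time"],"pos",o["position"].round(4),"shift",r.inv().apply(np.array(p)-o["position"]).round(4),"turn",np.degrees((r.inv()*g).as_rotvec()).round(2),"F",o["ft_force"].round(1),"w",round(o["grip_width"],4),"gf",round(o["grip_force"],1),"q",o["q"].round(2))
v=[float(x) for x in sys.argv[1:]]
rel(v[:3],v[3])
E
python3 st.py .509 -.326 .014 173.67
```

```text
time: 0.72
position: [0.3407, 0.2705, 0.2335]
tool_rot: [0.208, 0.978, -0.0, 0.0]
ft_force: [1.2, 0.4, -0.1]
grip_width: 0.0871
grip_force: 0.0
time: 1.35
position: [0.4265, -0.0281, 0.2335]
tool_rot: [0.209, 0.978, 0.0, 0.0]
ft_force: [0.5, 0.1, -0.5]
grip_width: 0.0869
grip_force: 0.0
time: 1.98
position: [0.5105, -0.3255, 0.2331]
tool_rot: [0.209, 0.978, 0.0, -0.0]
ft_force: [1.4, -0.2, -0.3]
grip_width: 0.0874
grip_force: 0.0
time: 2.6
position: [0.5106, -0.3238, 0.174]
tool_rot: [0.055, 0.998, -0.0, 0.0]
ft_force: [-0.2, 1.1, 0.7]
grip_width: 0.087
grip_force: 0.0
t 2.6 pos [ 0.5106 -0.3238  0.174 ] shift [ 0.0015 -0.0023  0.16  ] turn [-0.02  0.02 -0.02] F [-0.2  1.1  0.7] w 0.087 gf 0.0 q [-0.75  0.57  1.54 -0.    1.03 -2.21]
```

```bash
python3 -m pendant '[[[0.0015,-0.0023,0.04,0,0,0,1],[0,0,0.05,0,0,0,1],[0,0,0.04,0,0,0,1],[0,0,0.02,0,0,0,1],[0,0,0.01,0,0,0,1]]]'
python3 -m pendant '[[[0,0,0,0,0,0,0.4],[0,0,0,0,0,0,0.2],[0,0,0,0,0,0,0],[0,0,0,0,0,0,0],[0,0,0,0,0,0,0]]]' 40
python3 st.py .509 -.326 .014 173.67
```

```text
time: 3.22
position: [0.5091, -0.3261, 0.0134]
tool_rot: [0.055, 0.998, -0.0, 0.0]
ft_force: [-0.1, 0.0, -0.1]
grip_width: 0.0874
grip_force: 0.0
time: 3.85
position: [0.5088, -0.3258, 0.0139]
tool_rot: [0.055, 0.998, -0.0, 0.0]
ft_force: [0.7, -0.6, -0.4]
grip_width: 0.0452
grip_force: 0.0
t 3.85 pos [ 0.5088 -0.3258  0.0139] shift [-0.0003 -0.0001 -0.0001] turn [-0.02  0.03 -0.02] F [ 0.7 -0.6 -0.4] w 0.0452 gf 0.0 q [-0.75  0.81  1.62  0.    0.71 -2.21]
```

```bash
python3 -m pendant '[[[0,0,0,0,0,0,0],[0,0,0,0,0,0,0],[0,0,0,0,0,0,0],[0,0,-0.005,0,0,0,0],[0,0,-0.02,0,0,0,0]]]'
python3 -m pendant '[[[0,0,-0.03,0,0,0,0],[0,0,-0.04,0,0,0,0],[0,0,-0.04,0,0,0,0],[0,0,-0.02,0,0,0,0],[0,0,-0.01,0,0,0,0]]]'
python3 st.py .509 -.326 .014 173.67
```

```text
time: 4.47
position: [0.5076, -0.3249, 0.0379]
tool_rot: [0.055, 0.998, 0.001, -0.001]
ft_force: [0.6, 0.6, -0.9]
grip_width: 0.0396
grip_force: 40.0
time: 5.1
position: [0.509, -0.3261, 0.1811]
tool_rot: [0.055, 0.998, -0.001, 0.001]
ft_force: [0.4, 0.5, -2.5]
grip_width: 0.0398
grip_force: 40.0
t 5.1 pos [ 0.509  -0.3261  0.1811] shift [0.0005 0.0004 0.1671] turn [-0.12  0.15 -0.02] F [ 0.4  0.5 -2.5] w 0.0398 gf 40.0 q [-0.75  0.56  1.54 -0.    1.04 -2.21]
```

```bash
python3 st.py .4794 -.0007 .0955 193.5
```

```text
t 5.1 pos [ 0.509  -0.3261  0.1811] shift [0.0657 0.3203 0.0847] turn [ -0.14   0.13 -19.85] F [ 0.4  0.5 -2.5] w 0.0398 gf 40.0 q [-0.75  0.56  1.54 -0.    1.04 -2.21]
```

```bash
python3 -m pendant '[[[0.008,0.03,0,0,0,0,0],[0.0095,0.0455,0,0,0,0,0],[0.0095,0.0455,0,0,0,0,0],[0.0095,0.0455,0,0,0,0,0],[0.0095,0.0455,0,0,0,0,0]]]'
python3 -m pendant '[[[0.0095,0.0455,0,0,0,0,0],[0.007,0.04,0,0,0,0,0],[0.003,0.023,0.01,0,0,-5,0],[0,0,0.03,0,0,-8,0],[0,0,0.03,0,0,-6.8,0]]]'
python3 -m pendant '[[[0,0,0.014,0,0,0,0],[0,0,0,0,0,0,0],[0,0,0,0,0,0,0],[0,0,0,0,0,0,0],[0,0,0,0,0,0,0]]]'
python3 st.py .4794 -.0007 .0955 193.5
python3 - <<'E'
from rig import camera
import cv2,numpy as np
o=np.zeros((400,800,3),np.uint8)
for i,(n,b) in enumerate((("top",(250,140,350,240)),("side",(300,170,400,270)))):
    c=camera(n);np.savez(f"{n}1.npz",**c)
    o[:,400*i:400*i+400]=cv2.resize(c["img"][b[1]:b[3],b[0]:b[2],::-1],None,fx=4,fy=4,interpolation=cv2.INTER_CUBIC)
cv2.imwrite("pics/pre.png",o)
E
```

```text
time: 5.72
position: [0.4856, -0.1084, 0.1784]
tool_rot: [0.056, 0.998, 0.0, -0.0]
ft_force: [-0.4, -0.4, -1.8]
grip_width: 0.0397
grip_force: 40.0
time: 6.35
position: [0.479, 0.0006, 0.1082]
tool_rot: [-0.12, 0.993, -0.0, 0.0]
ft_force: [0.1, -0.7, -2.2]
grip_width: 0.0396
grip_force: 40.0
time: 6.98
position: [0.4794, -0.0001, 0.0953]
tool_rot: [-0.117, 0.993, -0.0, 0.001]
ft_force: [-0.3, -0.0, -1.1]
grip_width: 0.0399
grip_force: 40.0
t 6.975 pos [ 4.794e-01 -1.000e-04  9.530e-02] shift [ 0.0001 -0.0006 -0.0002] turn [-0.04  0.08 -0.07] F [-0.3 -0.  -1.1] w 0.0399 gf 40.0 q [-0.23  0.57  1.91  0.    0.66 -2.04]
```

View pics/pre.png

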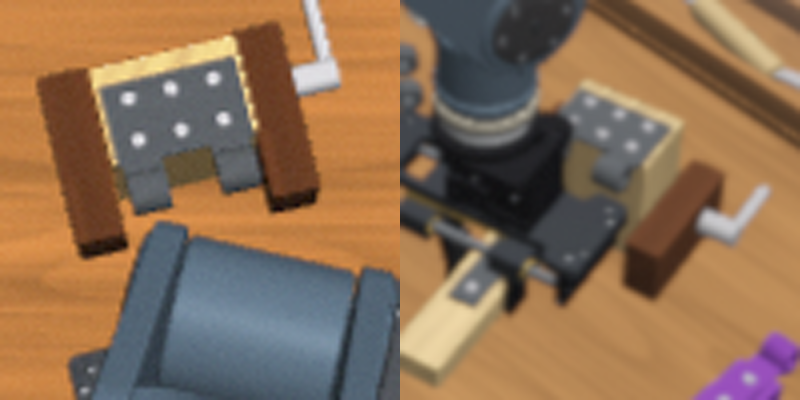

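The pre-placement picture shows the jamb knuckles free at top-view px (287,187) and (309,182). The wrist hides the strap's knuckle in both views. I'll turn the held batten clear toward −y to check it in the hand, and refine the jamb height.

```bash
python3 -m pendant '[[[0,0,0,0,0,8,0],[0,0,0,0,0,10,0],[0,0,0,0,0,10,0],[0,0,0,0,0,10,0],[0,0,0,0,0,10,0]]]'
python3 -m pendant '[[[0,0,0,0,0,10,0],[0,0,0,0,0,10,0],[0,0,0,0,0,7,0],[0,0,0,0,0,0,0],[0,0,0,0,0,0,0]]]'
python3 st.py .4794 -.0007 .0955 193.5
python3 - <<'E'
from rig import camera
import cv2,numpy as np
o=np.zeros((600,800,3),np.uint8)
for i,(n,b) in enumerate((("top",(280,190,380,340)),("side",(280,200,380,350)))):
    c=camera(n);np.savez(f"{n}2.npz",**c)
    o[:,400*i:400*i+400]=cv2.resize(c["img"][b[1]:b[3],b[0]:b[2],::-1],None,fx=4,fy=4,interpolation=cv2.INTER_CUBIC)
cv2.imwrite("pics/turn.png",o)
E
cat > j.py <<'E'
from h import *
from scipy.optimize import least_squares
def cen(c,uv,r=2):
    g=c["img"].astype(float).min(2);out=[]
    for u,v in uv:
        for _ in range(5):
            x0,y0=int(round(u)),int(round(v));Y,X=np.mgrid[y0-r:y0+r+1,x0-r:x0+r+1];w=g[y0-r:y0+r+1,x0-r:x0+r+1]
            w=np.clip(w-np.percentile(w,30),0,None);u,v=(X*w).sum()/w.sum(),(Y*w).sum()/w.sum()
        out.append((u,v))
    return np.array(out)
if __name__=="__main__":
    T,S=load("top0"),load("side0")
    jt=cen(T,[(281.6,164.1),(292.2,161.6),(302.9,159),(284.2,174.5),(294.9,172),(305.4,169.2)])
    js=cen(S,[(347.2,195.2),(354,198.5),(361.5,201.9),(342.9,199.6),(350.1,202.8),(357.5,206)])
    print(js);print(tri(T,jt,S,js))
    bt=cen(T,[(441.1,214.3),(440.1,226),(439.3,237.9)]);bs=cen(S,[(421.4,306.8),(413.6,312.4),(405.5,317.9)])
    print(tri(T,bt,S,bs))
    G=np.array([(a,b,0) for a in(.5,-.5) for b in(1,0,-1)])
    def X(p):
        c,s=np.cos(p[3]),np.sin(p[3]);q=G*[p[4],p[5],0];return np.c_[c*q[:,0]-s*q[:,1]+p[0],s*q[:,0]+c*q[:,1]+p[1],np.full(6,p[2])]
    r=least_squares(lambda p:np.r_[proj(T,X(p))-jt,proj(S,X(p))-js].ravel(),[.654,.041,.109,.236,.026,.026])
    print("jamb fit",r.x,np.degrees(r.x[3]),"rms px",np.sqrt(np.mean(r.fun**2)));print(r.fun.reshape(2,6,2).mean(1))
E
python3 j.py
```

```text
time: 7.7
position: [0.479, 0.0, 0.0947]
tool_rot: [0.3, 0.954, 0.0, 0.0]
ft_force: [-0.3, -0.1, -1.7]
grip_width: 0.0398
grip_force: 40.0
time: 8.32
position: [0.479, 0.0, 0.0946]
tool_rot: [0.511, 0.86, 0.0, 0.0]
ft_force: [0.5, 0.7, -1.2]
grip_width: 0.0395
grip_force: 40.0
t 8.325 pos [0.479  0.     0.0946] shift [-0.0008 -0.     -0.0009] turn [ 0.000e+00  1.000e-02 -7.495e+01] F [ 0.5  0.7 -1.2] w 0.0395 gf 40.0 q [-0.23  0.57  1.92 -0.    0.66 -0.73]
[[347.3578 194.5356]
 [354.7884 197.5572]
 [361.9502 200.6604]
 [342.9174 199.6822]
 [350.2046 202.8397]
 [357.4523 206.0301]]
[[0.6605 0.0694 0.1121 0.0002]
 [0.6668 0.0438 0.1123 0.0006]
 [0.6724 0.0185 0.1129 0.0003]
 [0.6353 0.0636 0.1107 0.0008]
 [0.6412 0.038  0.111  0.0007]
 [0.6475 0.0129 0.1108 0.0011]]
[[ 0.5488 -0.3303  0.0291  0.0009]
 [ 0.519  -0.3269  0.0287  0.0008]
 [ 0.4889 -0.3234  0.0296  0.0012]]
jamb fit [0.654  0.041  0.1116 0.2347 0.0264 0.0261] 13.448924172449152 rms px 0.1181649460742231
[[-0.0328  0.0425]
 [ 0.0682 -0.0121]]
```

View pics/turn.png

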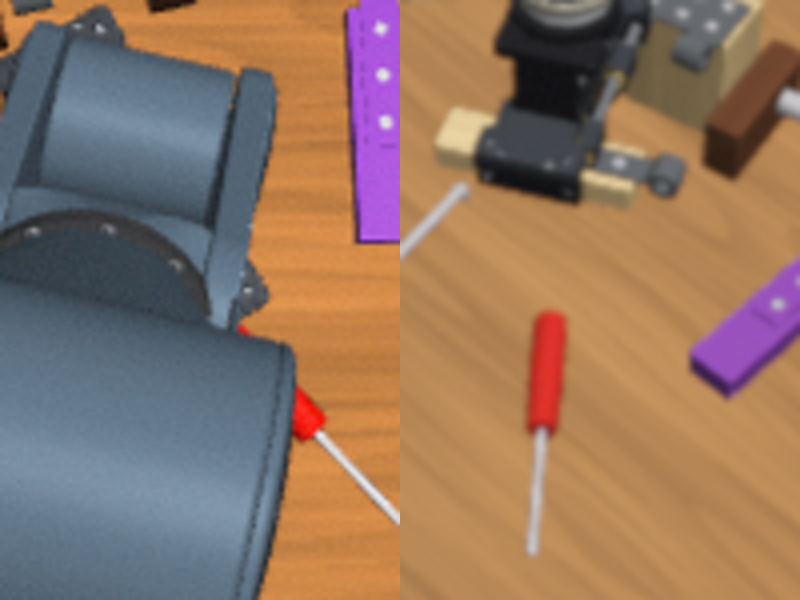

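Side view: the strap's knuckle is at px (346,243) and its first screw at (335,241), level in the grip. I'll compare these with the predicted positions.

```bash
python3 - <<'E'
from j import *
S=load("side2");a=np.radians(-61.45);d=np.array([np.cos(a),np.sin(a),0]);n=np.array([-d[1],d[0],0])
p=np.array([.479,0,.0946])
b=(336,230,356,256)
s=cen(S,[(335,240.75)]);print("screw meas",s,"pred",proj(S,p+.0406*d+[0,0,.0148]))
m=steel(S,b);n_,l,st,ce=cv2.connectedComponentsWithStats(m)
print(st,ce+b[:2])
pts=np.argwhere(m)[:,::-1]+b[:2]; 
# predicted outline of the knuckle tube
t=np.linspace(0,2*np.pi,73);k=p+.076*d+[0,0,.0115]
O=np.concatenate([k+.013*np.outer(np.cos(t),d)+.013*np.outer(np.sin(t),[0,0,1])+e*n for e in(-.012,.012)])
o=proj(S,O);print("pred box",o.min(0),o.max(0),"centre",proj(S,k))
for r in m: print("".join(".#"[v] for v in r))
J=np.array([[1,0,0],[0,1,0],[0,0,1]])*.001
print("px per mm along d,n,z",[(proj(S,k+.001*v)-proj(S,k))[0] for v in(d,n,np.array([0,0,1.]))])
E
```

```text
screw meas [[334.4118 239.9761]] pred [[334.3986 240.0188]]
[[  0   0  20  26 444]
 [  0  10  14   8  76]] [[345.8333 242.4302]
 [343.5526 242.9079]]
pred box [340.66   237.4058] [351.5897 249.6511] centre [[346.1427 243.5305]]
....................
....................
....................
....................
....................
....................
....................
....................
....................
....................
.###.....#####......
.#############......
##############......
##############......
...###########......
.......######.......
.......######.......
........####........
....................
....................
....................
....................
....................
....................
....................
....................
px per mm along d,n,z [array([0.334 , 0.0782]), array([ 0.0936, -0.2483]), array([ 0.0121, -0.2288])]
```

The grasp matches: the screw is within 0.05 px of its prediction. One more check on the jamb axis in x, from the wood's back edge and the knuckle front edges (sub-pixel).

```bash
python3 - <<'E'
from j import *
T=load("top0");yaw=np.radians(13.45);ex=np.array([np.cos(yaw),np.sin(yaw),0]);ey=np.array([-ex[1],ex[0],0])
c0=np.array([.654,.041,0]);img=cv2.GaussianBlur(T["img"],(0,0),.6).astype(np.float32)
def prof(y,z,xs):
    P=c0+np.outer(xs,ex)+y*ey+[0,0,z];uv=proj(T,P).astype(np.float32)
    return cv2.remap(img,uv[:,0].reshape(-1,1),uv[:,1].reshape(-1,1),cv2.INTER_LINEAR)[:,0]
def edge(y,z,lo,hi):
    xs=np.arange(lo,hi,.0003);g=np.linalg.norm(np.gradient(prof(y,z,xs),axis=0),axis=1);i=g.argmax()
    w=g[max(0,i-6):i+7];return (xs[max(0,i-6):i+7]*w).sum()/w.sum()
print("back wood edge z.1065",[round(edge(y,.1065,.028,.048)*1e3,1) for y in np.arange(-.03,.031,.01)])
print("leaf back",[round(edge(y,.1095,.014,.029)*1e3,1) for y in np.arange(-.03,.031,.01)])
for s in(-1,1): print("knuckle front, plane z.108",[round(edge(s*.027+e,.108,-.07,-.048)*1e3,1) for e in(-.006,-.003,0,.003,.006)])
def edgey(x,z,lo,hi):
    ys=np.arange(lo,hi,.0003);a=np.array([prof(y,z,np.array([x]))[0] for y in ys]);g=np.linalg.norm(np.gradient(a,axis=0),axis=1);i=g.argmax()
    w=g[max(0,i-6):i+7];return (ys[max(0,i-6):i+7]*w).sum()/w.sum()
for x in(-.048,-.044,-.04): print("gap/outer edges y",[round(edgey(x,.119,a,b)*1e3,1) for a,b in((-.046,-.032),(-.022,-.009),(.009,.022),(.032,.046))])
E
```

```text
back wood edge z.1065 [np.float64(37.4), np.float64(37.3), np.float64(37.3), np.float64(37.2), np.float64(37.2), np.float64(37.1), np.float64(37.1)]
leaf back [np.float64(24.5), np.float64(24.3), np.float64(24.4), np.float64(24.2), np.float64(24.6), np.float64(24.7), np.float64(24.3)]
knuckle front, plane z.108 [np.float64(-56.8), np.float64(-57.4), np.float64(-57.5), np.float64(-57.1), np.float64(-56.6)]
knuckle front, plane z.108 [np.float64(-57.5), np.float64(-57.0), np.float64(-56.4), np.float64(-56.5), np.float64(-57.2)]
gap/outer edges y [np.float64(-39.1), np.float64(-14.2), np.float64(15.0), np.float64(41.0)]
gap/outer edges y [np.float64(-38.1), np.float64(-15.5), np.float64(15.1), np.float64(38.3)]
gap/outer edges y [np.float64(-38.5), np.float64(-15.2), np.float64(14.9), np.float64(38.7)]
```

Two independent edges agree: the axis lies 43.8 mm in front of the screw centre, so axis = (0.6114, 0.0308, 0.108). Target TCP is (0.5375, 0.0131, 0.0965) with yaw 193.45°. Turning back to the pre-position.

```bash
python3 -m pendant '[[[0,0,0,0,0,-8,0],[0,0,0,0,0,-10,0],[0,0,0,0,0,-10,0],[0,0,0,0,0,-10,0],[0,0,0,0,0,-10,0]]]'
python3 -m pendant '[[[0,0,0,0,0,-10,0],[0,0,0,0,0,-10,0],[0,0,0,0,0,-7,0],[0,0,-0.002,0,0,0,0],[0,0,0,0,0,0,0]]]'
python3 -m pendant '[[[0,0,0,0,0,0,0],[0,0,0,0,0,0,0],[0,0,0,0,0,0,0],[0,0,0,0,0,0,0],[0,0,0,0,0,0,0]]]'
python3 st.py .5375 .0131 .0965 193.45
```

```text
time: 9.05
position: [0.479, 0.0, 0.0945]
tool_rot: [0.115, 0.993, -0.0, -0.0]
ft_force: [-0.5, -0.1, -1.7]
grip_width: 0.0396
grip_force: 40.0
time: 9.68
position: [0.4791, 0.0, 0.0967]
tool_rot: [-0.116, 0.993, -0.0, 0.0]
ft_force: [1.1, -0.4, -0.8]
grip_width: 0.0393
grip_force: 40.0
time: 10.3
position: [0.479, 0.0, 0.0965]
tool_rot: [-0.117, 0.993, 0.0, -0.0]
ft_force: [-0.0, 0.3, -1.9]
grip_width: 0.0396
grip_force: 40.0
t 10.3 pos [0.479  0.     0.0965] shift [-0.06   -0.0009  0.    ] turn [ 0.   -0.   -0.01] F [-0.   0.3 -1.9] w 0.0396 gf 40.0 q [-0.23  0.57  1.91 -0.    0.66 -2.04]
```

```bash
python3 -m pendant '[[[-0.01,-0.001,0,0,0,0,0],[-0.01,0,0,0,0,0,0],[-0.01,0,0,0,0,0,0],[-0.005,0,0,0,0,0,0],[0,0,0,0,0,0,0]]]'
python3 -m pendant '[[[-0.006,0,0,0,0,0,0],[-0.006,0,0,0,0,0,0],[-0.006,0,0,0,0,0,0],[-0.004,0,0,0,0,0,0],[-0.003,0,0,0,0,0,0]]]'
python3 -m pendant '[[[0,0,0,0,0,0,0],[0,0,0,0,0,0,0],[0,0,0,0,0,0,0],[0,0,0,0,0,0,0],[0,0,0,0,0,0,0]]]'
python3 st.py .5375 .0131 .0965 193.45
python3 - <<'E'
from rig import camera
import cv2,numpy as np
o=np.zeros((400,800,3),np.uint8)
for i,(n,b) in enumerate((("top",(250,140,350,240)),("side",(310,175,390,255)))):
    c=camera(n);np.savez(f"{n}3.npz",**c)
    o[:,400*i:400*i+400]=cv2.resize(c["img"][b[1]:b[3],b[0]:b[2],::-1],(400,400),interpolation=cv2.INTER_CUBIC)
cv2.imwrite("pics/fit.png",o)
E
```

```text
time: 10.92
position: [0.5137, 0.0073, 0.0965]
tool_rot: [-0.117, 0.993, -0.0, 0.0]
ft_force: [-0.5, -0.2, -2.9]
grip_width: 0.0396
grip_force: 40.0
time: 11.55
position: [0.5378, 0.0131, 0.0965]
tool_rot: [-0.117, 0.993, -0.0, -0.0]
ft_force: [-0.3, 0.8, -1.8]
grip_width: 0.0396
grip_force: 40.0
time: 12.18
position: [0.5375, 0.013, 0.0966]
tool_rot: [-0.117, 0.993, -0.0, -0.0]
ft_force: [-0.2, -0.3, -1.8]
grip_width: 0.0395
grip_force: 40.0
t 12.175 pos [0.5375 0.013  0.0966] shift [0.     0.0001 0.0001] turn [-0.   -0.   -0.01] F [-0.2 -0.3 -1.8] w 0.0395 gf 40.0 q [-0.18  0.62  1.77 -0.    0.76 -1.99]
```

View pics/fit.png

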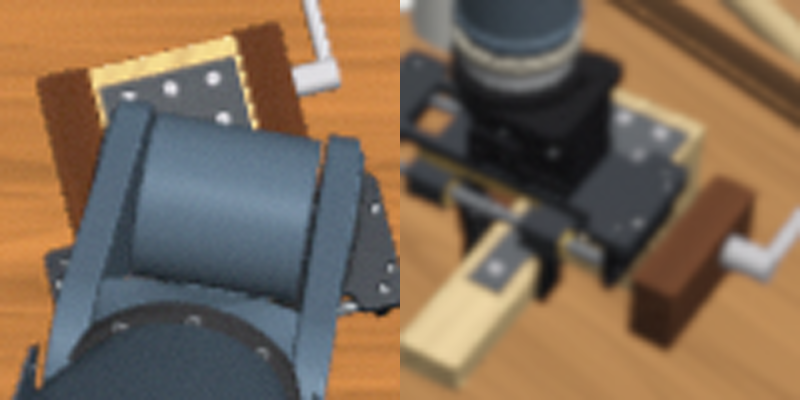

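The wrist hides the knuckles. Side view shows the strap's last screw at px (330,228), the batten level, and no contact force (−1.8 N is the batten's weight). I'll check that screw against its prediction.

```bash
python3 - <<'E'
from j import *
S=load("side3");a=np.radians(13.45);d=np.array([np.cos(a),np.sin(a),0]);p=np.array([.5375,.013,.0966])
print(cen(S,[(329.2,228.4)]),proj(S,p-.0197*d+[0,0,.0148]))
E
```

```text
[[328.5285 227.9948]] [[328.64   228.0275]]
```

The screw is within 0.12 px (about 0.3 mm) of its prediction, and the arm is still with no contact, so I'm handing in.

```bash
python3 -c "
from rig import hand_in
print(hand_in())"
```

```text
the job is handed in; nothing more can be done
None
```

I handed the job in at about 12 s: the single-knuckle batten is held level and still, with its knuckle placed between the jamb's two knuckles and no contact force. The wrist hid the knuckles from both cameras, so I checked the fit from measured positions and a strap screw that lay within about 0.3 mm of its predicted spot, not by seeing the holes line up.

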